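# Check the sheet ingot mould with the blue gauge blade

### The arm

A 6-joint arm with a two-finger parallel gripper is mounted at the origin on the work surface. World frame = base frame: x ahead of the robot, y to its left, z up, the work surface at z = 0. Lengths are in m, angles in rad, forces in N, time in s.
With the tool pointing down it reaches from about 0.375 to 0.975 m from the base axis. Payload 3.8 kg.
Tool frame: the origin (TCP) lies midway between the tips of the shut fingers; the grasp point (between the pads) lies 19 mm behind it; z points along the fingers, y is the line along which they close (so a half turn about z gives the same grasp; the last joint's range is limited). The gripper opens to 85 mm and grips with 20 to 120 N. Pads are 22 mm wide; open, the fingers measure 114 mm over their backs; the gripper's body (76 mm by 85 mm) begins 54 mm behind the grasp point. The pads swing forward as they close: fully open they stand 13 mm farther back than shut.
Start: joints at [1.261, 0.264, 1.604, -0, 1.274, -0.037], TCP at [0.182, 0.65, 0.204] pointing down, gripper open.
Joint ranges: [-2.63, 2.63], [-0.94, 2.18], [0.31, 2.57], [-1.31, 4.45], [0, 2.66], [-2.55, 2.55]. Speed limits (rad/s): [2.57, 2.57, 3.14, 3.14, 3.14, 3.14].

### API

Orientations are given as a rotation vector (axis times angle).
In Python, from workcell import status, read_camera, workorder, masks_of gives the robot as it stands.
- The arm moves only by the tool drive_tool, never from a script. Its argument "rows" is a list of rows, each a list of 7 numbers: the turn, a rotation vector about the tool's x, y, z in degrees, then the shift along the tool's x, y, z in m, then the opening, from 0 (shut) to 1 (fully open). In form: [[ax, ay, az, tx, ty, tz, claw], ...]. A call has 1 to 8 rows; each row shifts and turns the commanded pose from where the row before left it, along the tool's axes as they then stand; what a row does not reach is not made up. A row lasts 1/12 s, in which the tool goes at most 41.7 mm and 7.16 degrees, less where a joint would pass 70% of its speed; a pose out of reach is approached as far as the arm can. A call is refused whole if a number of a shift passes 0.0417 or a number of a turn 7.16, either way. A call with a gripper value outside its range is refused whole. The fingers move at their own pace and stop on an object; "force" is the grip in N (left out, the last holds). Time passes only in rows, so rows that do not move let the fingers close. It gives the time, the measured TCP pose, the force, the opening and the grip force at its end, in the units of the state.
- status.read_state(): the state, without advancing time (a new reading comes with each control period).
- read_camera(name): name is "scene" or "top" or "wrist"; returns a dict with "color" (384x512x3 uint8, red, green, blue), "intrinsics" (3x3 intrinsics, pixels), "world_from_camera" (4x4, takes a point from camera to world coordinates); the wrist camera has in their place "mount" (4x4, takes a point from camera to tool coordinates, whose origin is the TCP and whose axes are the flange's). Camera axes: x right, y up, looking along -z (the intrinsics and any distortion apply to the point x, -y, -z); pixel columns grow to the right and rows downward; lengths in m; the calibration is good to about 2 mm. A picture is of the moment at which its call begins: read the wrist's pose just before it. There is no depth.
- workorder.finish_job(): hands the job in; it is judged then, once.
Trained networks look in a picture, given as the dict that the camera call returned (one of the last four; its "shot" number tells which), for a name from the list of things; names that differ only in an ending like _2 or _b are one class to them, and where a whole thing is asked for, a point or a joint stands for the part that bears it (a point fixed in the world has none). Each returns a list of dicts, best first, with "score" (0 to 1); they miss things now and then, are a little off and sometimes report something else, mostly with a low value. They report only what shows in the picture. A call takes as long as a camera call. They do not tell look-alikes from the thing itself.
- masks_of(picture, name): "mask" (384x512 bool, what is visible of it) and "bbox" ([left, top, right, bottom] in pixels, round what is visible of it).
The state is a dict: "time": time; "q": joint angles; "joint_vel": joint speeds; "joint_torque": joint torques, N m; "tool_pos": TCP position; "tcp_rot": TCP orientation; "wrist_force": force on the tool from outside, world axes, zero at the start; "torque": the same for the moment, N m; "width": opening from 0.0 (shut) to 1.0 (fully open); "grip_force": force on a finger pad.
Only numpy, scipy, OpenCV 4.12 (cv2) and the standard library are available. Lean on these libraries where they do the work, as an engineer would, in place of code of your own. Each camera call takes 0.05 s, during which the arm holds its last target. There are 200 camera calls.

### The job

On the goldsmith's bench, take the blue-handled gauge blade out of the wooden stand and put it, blade down, into the long slot of the sheet ingot mould (not the mould with round holes): lower it in the gripper, do not drop it, until its round collar sits fully home on top of the mould, then let go of it. Leave the red and yellow gauges standing in the wooden stand.

Things in the scene. Friction and masses are not known exactly. Their poses are not given: they have to be found in the camera images.
- gauge_blue: Gauge upright in a fixed wooden stand (55 mm tall). Origin: centre of the underside of its collar (50 mm diameter, 6 mm thick), which rests on the stand. Above it the blue handle, 16 mm along x, 28 mm along y, from z = 6 to 58 mm: grip it across x. Below it the steel blade, 5 mm thick along x, 30 mm wide along y, down to z = -48 mm. z is up. About 90 g; lifts out freely.
- gauge_red: Same gauge with a red handle and a 20 mm wide blade; stays in the stand. Origin, axes, handle and collar as the blue one. The stand (70 x 220 mm) holds the three gauges in a row along their y, 70 mm apart, in any order.
- gauge_yellow: Same gauge with a yellow handle and a 40 mm wide blade; stays in the stand. Origin, axes, handle and collar as the blue one.
- slot (a point): Centre of the slot's mouth in the top of the sheet mould, 70 mm above the bench. Mould: fixed steel block 62 x 90 mm. Slot: 60 mm long along y, 12 mm wide along x, flaring over the top 10 mm to 26 mm; 56 mm deep, so the collar lands on the mould's top. z is up; the gauge's x goes along the slot's x, either way round. A like mould with three round holes stands nearby, unused.
Mind the look-alikes: they are no part of the job. Leave any orange or pink look-alike of the gauge_blue alone.

How it is judged:
On the way, in this order (a step that is already met when the one before it is completed fails the run):
1. the blue gauge is lifted clear of the stand in the gripper (height (world z) of gauge_blue above 0.108 m and contact force between the fingers and gauge_blue above 0.5 N), for 0.1 s.
2. still held, it is lowered into the slot to within 15 mm of its collar's seat (z of gauge_blue in the frame of slot below 0.015 m and horizontal distance between gauge_blue and slot below 0.022 m and contact force between the fingers and gauge_blue above 0.5 N), for 0.1 s.
At the end, for the whole second after the job is handed in: Blue gauge at rest in the sheet mould's slot: collar within 5 mm of the mould's top and 20 mm of the slot's centre, blade within 17 degrees of the slot's direction, upright within 10 degrees; red and yellow gauges in their places (moved under 20 mm, tilted under 14 degrees) (z of gauge_blue in the frame of slot between -0.005 and 0.005 m and horizontal distance between gauge_blue and slot below 0.02 m and angle between the y axis of gauge_blue and the y axis of slot, either way round below 0.3 rad and angle between gauge_blue's own z axis and vertical below 0.17 rad and linear speed of gauge_blue below 0.02 m/s and distance of each of gauge_red, gauge_yellow from where it was at the start of the episode below 0.02 m and angle between each of gauge_red, gauge_yellow's own z axis and vertical below 0.25 rad); the robot touches nothing.
It fails at once if the red or yellow gauge is lifted out of its place or moved more than 30 mm (distance of any of gauge_red, gauge_yellow from where it was at the start of the episode above 0.03 m).
It also fails if it takes over 40 s, if anything falls off the work surface, if the arm or the gripper's body presses on something with over 40 N, if the wrist force passes 120 N, or if a joint passes its speed limit or range.

## Working session

There is one attempt and no reset: what is moved stays moved. The work goes in short steps, Python scripts to look and compute and a tool call to move; the robot and the scene stay as the last step left them, time stands still between calls to the robot, and variables do not carry over. Pictures are saved under pics/ and viewed, at most 10 in all, crops included, and the job is handed in when it is done.

Besides the shell and the picture viewer there is one more tool, called after "Request:" in YAML: its name, and indented under it one key for each argument. drive_tool: Moves the arm, as the interface text tells. Its arguments: {"type":"object","properties":{"rows":{"type":"array"},"force":{"type":"number"}},"required":["rows"]}

```bash
mkdir -p pics; ls; cat > h.py <<'E'
import numpy as np, cv2
from workcell import status, read_camera, workorder, masks_of
def ray(p,uv,T=None):
    K=np.array(p["intrinsics"]);T=np.array(p["world_from_camera"]) if T is None else T
    d=np.linalg.inv(K)@[uv[0],uv[1],1.]; d=T[:3,:3]@(d*[1,-1,-1]); return T[:3,3],d
def atz(p,uv,z,T=None):
    o,d=ray(p,uv,T); return o+d*(z-o[2])/d[2]
def proj(p,X,T=None):
    K=np.array(p["intrinsics"]);T=np.array(p["world_from_camera"]) if T is None else T
    c=(np.asarray(X)-T[:3,3])@T[:3,:3]; c=c*[1,-1,-1]; u=c@K.T; return u[...,:2]/u[...,2:]
E
python3 - <<'E'
from h import *
s=status.read_state();print(s)
a=[]
for n in("scene","top"):
    p=read_camera(n);a.append(p); print(n,p.keys(),np.round(p["world_from_camera"],3).tolist(),np.round(p["intrinsics"],1).tolist())
    cv2.imwrite(f"pics/{n}0.png",p["color"][:,:,::-1])
    for k in("gauge_blue","gauge_red","gauge_yellow","slot"):
        for m in masks_of(p,k): print(k,round(m["score"],2),np.round(m["bbox"]),np.argwhere(m["mask"]).mean(0)[::-1].round(1))
E
```

```text
pics
{'time': 0.0, 'q': array([ 1.26109674e+00,  2.64752195e-01,  1.60539441e+00,  2.52471890e-06,
        1.27368468e+00, -3.68940182e-02]), 'joint_vel': array([-5.97423650e-05,  4.53542587e-04,  1.04464588e-03, -6.46618708e-04,
        5.44966035e-04,  8.94491356e-04]), 'joint_torque': array([ 8.73052322e-04, -5.15129113e+01, -3.67310750e+01,  8.08199928e-06,
        1.30066287e-02, -1.12577024e-05]), 'tool_pos': array([0.18162235, 0.64927963, 0.20305171]), 'tcp_rot': array([-0.42714248, -3.11202532,  0.00346268]), 'wrist_force': array([-0.82559439,  0.25222389,  0.53216916]), 'torque': array([-0.01600239,  0.01228643,  0.0318022 ]), 'grip_force': 0.0, 'width': 1.0046313981056667}
scene dict_keys(['color', 'intrinsics', 'world_from_camera', 'shot']) [[0.69, -0.574, 0.44, 0.948], [0.723, 0.539, -0.431, -0.412], [0.011, 0.616, 0.788, 0.877], [0.0, 0.0, 0.0, 1.0]] [[484.1, 0.0, 248.7], [0.0, 484.1, 192.9], [0.0, 0.0, 1.0]]
gauge_blue 0.98 [265. 124. 286. 164.] [276.5 146.7]
gauge_blue 0.87 [311. 150. 336. 185.] [323.1 170.4]
gauge_blue 0.82 [295. 105. 314. 141.] [304.  125.7]
gauge_red 0.72 [296. 177. 319. 207.] [309.5 193.2]
gauge_yellow 0.95 [323. 136. 347. 168.] [334.8 149.3]
slot 0.63 [193. 200. 253. 253.] [221.3 228.1]
top dict_keys(['color', 'intrinsics', 'world_from_camera', 'shot']) [[-0.008, 0.989, -0.146, 0.374], [-1.0, -0.009, -0.007, 0.033], [-0.009, 0.146, 0.989, 0.949], [0.0, 0.0, 0.0, 1.0]] [[407.5, 0.0, 264.1], [0.0, 407.5, 192.6], [0.0, 0.0, 1.0]]
gauge_blue 0.69 [188. 154. 205. 179.] [196.6 168. ]
gauge_blue 0.63 [193. 216. 214. 236.] [201.7 226.1]
gauge_blue 0.56 [144. 218. 169. 238.] [158.8 226.7]
gauge_red 0.71 [214. 146. 236. 171.] [226.8 157.8]
gauge_yellow 0.85 [155. 165. 180. 188.] [167.1 178. ]
slot 0.98 [276. 169. 330. 226.] [304.5 196.6]
```

View pics/top0.png

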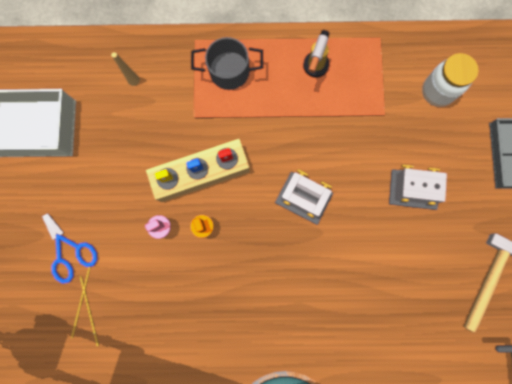

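View pics/scene0.png

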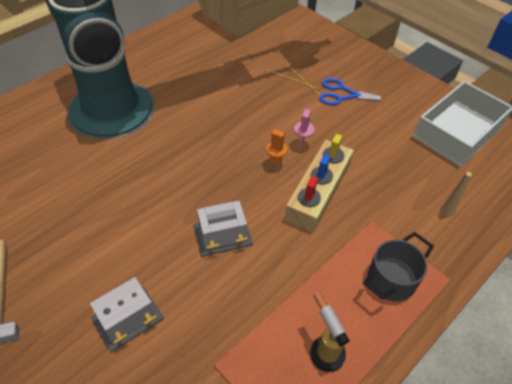

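The top view shows the stand with yellow, blue and red handles at about (167,176), (196,166) and (226,155). The sheet mould is at (305,196) and the round-hole mould at (425,185). The scene view agrees: blue at (324,168), red at (311,190), yellow at (336,146), slot mouth at about (225,215).

```bash
cat > m.py <<'E'
from h import *
from scipy.optimize import least_squares
P={n:read_camera(n) for n in("scene","top")}
R=dict(scene=dict(box=(290,130,352,210)),top=dict(box=(145,140,245,192)))
hr=dict(gauge_red=((0,8),(170,180)),gauge_blue=((105,125),),gauge_yellow=((26,34),))
obs={}
for n,p in P.items():
    hsv=cv2.cvtColor(p["color"],cv2.COLOR_RGB2HSV)
    x0,y0,x1,y1=R[n]["box"]
    for g,rs in hr.items():
        m=np.zeros(hsv.shape[:2],bool)
        for a,b in rs: m|=(hsv[...,0]>=a)&(hsv[...,0]<=b)&(hsv[...,1]>190)&(hsv[...,2]>70)
        k=np.zeros_like(m);k[y0:y1,x0:x1]=1;m&=k
        nn,l,st,c=cv2.connectedComponentsWithStats(m.astype(np.uint8))
        i=1+np.argmax(st[1:,4]);obs[n,g]=c[i];print(n,g,st[i],c[i].round(1), atz(p,c[i],.087).round(4))
for g in hr:
    A=[];b=[]
    for n in P:
        o,d=ray(P[n],obs[n,g]);d/=np.linalg.norm(d);M=np.eye(3)-np.outer(d,d);A.append(M);b.append(M@o)
    print(g,"triang",np.linalg.lstsq(np.vstack(A),np.hstack(b),rcond=None)[0].round(4))
# mould top: bright, unsaturated
quads={}
for n,box in(("scene",(185,190,265,262)),("top",(270,160,340,230))):
    p=P[n];hsv=cv2.cvtColor(p["color"],cv2.COLOR_RGB2HSV);x0,y0,x1,y1=box
    m=((hsv[...,1]<60)&(hsv[...,2]>165));k=np.zeros_like(m);k[y0:y1,x0:x1]=1;m&=k
    cs,_=cv2.findContours(m.astype(np.uint8),cv2.RETR_EXTERNAL,cv2.CHAIN_APPROX_NONE)
    c=max(cs,key=cv2.contourArea);w=np.array([atz(p,q[0],.07)[:2] for q in c])
    r=cv2.minAreaRect((w*1000).astype(np.float32));print(n,"mould",r,cv2.contourArea(c))
a=P["top"]["color"][155:235,260:345];b=P["scene"]["color"][190:262,185:265]
f=lambda z:cv2.resize(z,(400,360),interpolation=cv2.INTER_CUBIC)[:,:,::-1]
cv2.imwrite("pics/mould.png",np.hstack([f(a),f(b)]))
E
python3 m.py
```

```text
scene gauge_red [306 177  11  22 120] [310.6 187.5] [0.585  0.1247 0.087 ]
scene gauge_blue [321 156   8  12  43] [324.5 161. ] [0.5561 0.2027 0.087 ]Traceback (most recent call last):
  File "m.py", line 15, in <module>
    i=1+np.argmax(st[1:,4]);obs[n,g]=c[i];print(n,g,st[i],c[i].round(1), atz(p,c[i],.087).round(4))
        ~~~~~~~~~^^^^^^^^^^
    return _wrapfunc(a, 'argmax', axis=axis, out=out, **kwds)
    return bound(*args, **kwds)
ValueError: attempt to get argmax of an empty sequence
```

```bash
sed -i 's/((105,125),)/((98,130),)/; s/((26,34),)/((24,38),)/; s/\[...,1\]>190/[...,1]>(150 if g!="gauge_red" else 180)/; s/2\]>70/2]>60/' m.py
sed -i '/^P=/a for n,u in(("scene",(336,146)),("scene",(324,163)),("scene",(324,172)),("top",(163,175)),("top",(196,166))): print(n,u,cv2.cvtColor(P[n]["color"],cv2.COLOR_RGB2HSV)[u[1],u[0]])' m.py
python3 m.py
```

```text
scene (336, 146) [ 24 193 115]
scene (324, 163) [109 192 179]
scene (324, 172) [109 183  95]
top (163, 175) [ 30 244 235]
top (196, 166) [110 173 155]
scene gauge_red [305 177  12  23 144] [310.5 187.7] [0.5853 0.1243 0.087 ]
scene gauge_blue [318 155  12  23 148] [323.4 165.8] [0.5637 0.1903 0.087 ]
scene gauge_yellow [330 134  12  23 126] [335.4 143.6] [0.5385 0.2606 0.087 ]
top gauge_red [219 149  13  12 106] [224.9 154.2] [0.5866 0.1238 0.087 ]
top gauge_blue [188 159  14  13 123] [194.6 165. ] [0.5634 0.1894 0.087 ]
top gauge_yellow [154 169  19  13 149] [162.8 175.1] [0.5417 0.2576 0.087 ]
gauge_red triang [0.5861 0.1235 0.0885]
gauge_blue triang [0.5636 0.1897 0.0873]
gauge_yellow triang [0.5409 0.2565 0.0917]
scene mould ((501.814697265625, -51.790122985839844), (88.93606567382812, 61.32637405395508), 61.893898010253906) 1000.0
top mould ((500.3734130859375, -51.77488327026367), (92.11299133300781, 64.38932037353516), 61.315006256103516) 1152.0
```

View pics/mould.png

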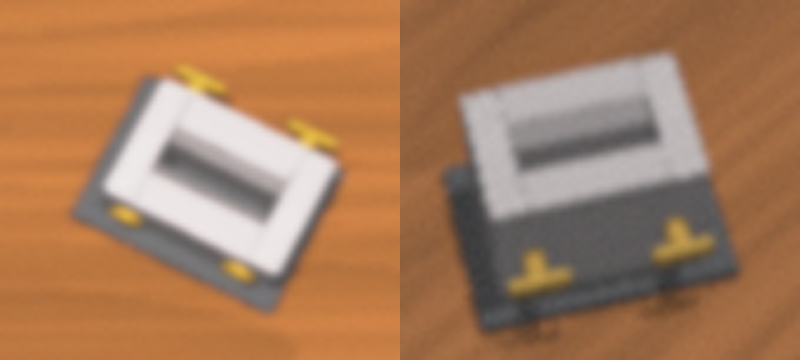

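The mould rectangles from both cameras agree: 62x90 mm, centre (0.501, -0.052), long axis at 61.6°. The three handles triangulate 70 mm apart at z≈0.088. Blue is at (0.5635, 0.190) and the row axis is at 108.8°. First move: turn tool y to 18.8°, then go above blue.

Request:
drive_tool:
  rows:
    - [0, 0, 6.95, 0, 0, 0, 1]
    - [0, 0, 6.95, 0, 0, 0, 1]
    - [0, 0, 6.95, 0, 0, 0, 1]
    - [0, 0, 6.95, 0, 0, 0, 1]
    - [0, 0, 6.95, 0, 0, 0, 1]
    - [0, 0, 6.95, 0, 0, 0, 1]
    - [0, 0, 6.95, 0, 0, 0, 1]
    - [0, 0, 6.95, 0, 0, 0, 1]

```text
time: 1.37
tool_pos: [0.1819, 0.6501, 0.2044]
tcp_rot: [-1.837, -2.548, -0.0]
wrist_force: [0.3, 0.2, -0.4]
width: 0.997
grip_force: 0.0
```

Request:
drive_tool:
  rows:
    - [0, 0, 0, -0.0349, 0.0133, 0, 1]
    - [0, 0, 0, -0.0349, 0.0133, 0, 1]
    - [0, 0, 0, -0.0349, 0.0133, 0, 1]
    - [0, 0, 0, -0.0349, 0.0133, 0, 1]
    - [0, 0, 0, -0.0349, 0.0133, 0, 1]
    - [0, 0, 0, -0.0349, 0.0133, 0, 1]
    - [0, 0, 0, -0.0349, 0.0133, 0, 1]
    - [0, 0, 0, -0.0349, 0.0133, 0, 1]

```text
time: 2.03
tool_pos: [0.3734, 0.4185, 0.2047]
tcp_rot: [1.829, 2.554, 0.001]
wrist_force: [0.7, 0.2, -0.5]
width: 0.997
grip_force: 0.0
```

Request:
drive_tool:
  rows:
    - [0, 0, 0, -0.0349, 0.0133, 0, 1]
    - [0, 0, 0, -0.0349, 0.0133, 0, 1]
    - [0, 0, 0, -0.0349, 0.0133, 0, 1]
    - [0, 0, 0, -0.0349, 0.0133, 0, 1]
    - [0, 0, 0, -0.0349, 0.0133, 0, 1]
    - [0, 0, 0, -0.0349, 0.0133, 0, 1]
    - [0, 0, 0, -0.0349, 0.0133, 0, 1]
    - [0, 0, 0, -0.0349, 0.0133, 0, 1]

```text
time: 2.7
tool_pos: [0.5641, 0.1882, 0.2047]
tcp_rot: [1.829, 2.553, 0.001]
wrist_force: [0.8, -0.0, 0.0]
width: 0.997
grip_force: 0.0
```

```bash
cat >> h.py <<'E'
from scipy.spatial.transform import Rotation as Ro
def wrist():
    s=status.read_state();p=read_camera("wrist");T=np.eye(4);T[:3,:3]=Ro.from_rotvec(s["tcp_rot"]).as_matrix();T[:3,3]=s["tool_pos"]
    return s,p,T@np.array(p["mount"])
def delta(s,X): return Ro.from_rotvec(s["tcp_rot"]).as_matrix().T@(np.array(X)-s["tool_pos"])
E
python3 - <<'E'
from h import *
s,p,T=wrist()
im=p["color"][:,:,::-1].copy()
for z in(.113,.061):
    c=np.array([.5635,.190,z]);y=np.deg2rad(108.8);ey=np.array([np.cos(y),np.sin(y),0]);ex=np.array([ey[1],-ey[0],0])
    q=[c+a*.008*ex+b*.014*ey for a,b in((1,1),(1,-1),(-1,-1),(-1,1))]
    cv2.polylines(im,[proj(p,np.array(q),T).round().astype(int)],True,(0,255,0) if z>.1 else (255,255,255),1)
cv2.imwrite("pics/w1.png",im);print(delta(s,[.5635,.19,.074]).round(4))
E
```

```text
[ 0.0019 -0.      0.1307]
```

View pics/w1.png

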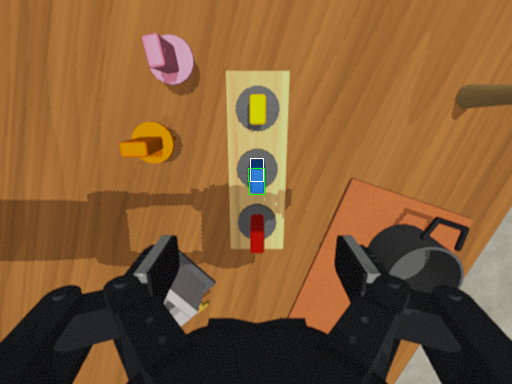

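The wrist view has the blue handle at (257,178), with the predicted top and base outlines lying exactly on it. Descending and closing.

Request:
drive_tool:
  rows:
    - [0, 0, 0, 0.002, 0, 0.02, 1]
    - [0, 0, 0, 0, 0, 0.02, 1]
    - [0, 0, 0, 0, 0, 0.02, 1]
    - [0, 0, 0, 0, 0, 0.02, 1]
    - [0, 0, 0, 0, 0, 0.02, 1]
    - [0, 0, 0, 0, 0, 0.015, 1]
    - [0, 0, 0, 0, 0, 0.01, 1]
    - [0, 0, 0, 0, 0, 0.005, 1]
  force: 50

```text
time: 3.42
tool_pos: [0.5612, 0.1915, 0.0726]
tcp_rot: [-1.828, -2.553, 0.003]
wrist_force: [-0.7, 0.3, -0.3]
width: 1.0
grip_force: 0.0
```

Request:
drive_tool:
  rows:
    - [0, 0, 0, 0, 0, 0, 0]
    - [0, 0, 0, 0, 0, 0, 0]
    - [0, 0, 0, 0, 0, 0, 0]
    - [0, 0, 0, 0, 0, 0, 0]
    - [0, 0, 0, 0, 0, 0, 0]
    - [0, 0, 0, 0, 0, 0, 0]
    - [0, 0, 0, 0, 0, 0, 0]
    - [0, 0, 0, 0, 0, 0, 0]
  force: 50

```text
time: 4.08
tool_pos: [0.5634, 0.192, 0.0754]
tcp_rot: [1.829, 2.553, 0.003]
wrist_force: [1.0, 0.2, 4.4]
width: 0.165
grip_force: 52.0
```

Request:
drive_tool:
  rows:
    - [0, 0, 0, 0, 0, -0.005, 0]
    - [0, 0, 0, 0, 0, -0.01, 0]
    - [0, 0, 0, 0, 0, -0.02, 0]
    - [0, 0, 0, 0, 0, -0.025, 0]
    - [0, 0, 0, 0, 0, -0.025, 0]
    - [0, 0, 0, 0, 0, -0.025, 0]
    - [0, 0, 0, 0, 0, -0.02, 0]
    - [0, 0, 0, 0, 0, -0.005, 0]

```text
time: 4.75
tool_pos: [0.5645, 0.1923, 0.2144]
tcp_rot: [1.827, 2.551, 0.008]
wrist_force: [1.3, -0.1, -0.0]
width: 0.169
grip_force: 51.5
```

Request:
drive_tool:
  rows:
    - [0, 0, 0, 0, 0, 0, 0]
    - [0, 0, 0, 0, 0, 0, 0]

```text
time: 4.92
tool_pos: [0.5618, 0.1915, 0.2087]
tcp_rot: [-1.829, -2.553, 0.001]
wrist_force: [-0.4, -0.5, -2.0]
width: 0.168
grip_force: 51.5
```

```bash
python3 - <<'E'
from h import *
s,p,T=wrist();print(s["tool_pos"],s["grip_force"])
R=Ro.from_rotvec(s["tcp_rot"])*Ro.from_euler("z",47.2,degrees=True)
print((R.as_matrix().T@(np.array([.501,-.052,.21])-s["tool_pos"])).round(4),R.as_matrix().round(3))
q=read_camera("scene");a=q["color"][40:240,200:460]
f=lambda z:cv2.resize(z,(400,300),interpolation=cv2.INTER_CUBIC)[:,:,::-1]
cv2.imwrite("pics/l1.png",np.hstack([f(p["color"]),f(a)]))
E
```

```text
[0.56182296 0.19152655 0.20873617] 51.51493728160858
[-0.2431  0.0625 -0.0011] [[ 0.476  0.879 -0.001]
 [ 0.879 -0.476 -0.   ]
 [-0.001 -0.001 -1.   ]]
```

View pics/l1.png

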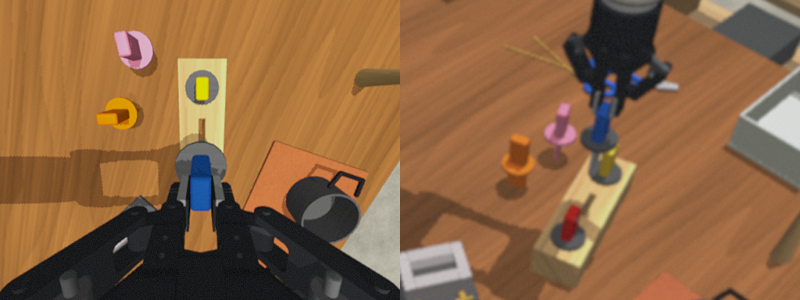

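Both views show the blue gauge held upright and clear of the stand, with red and yellow still in place. Next: turn 47.2° and move above the slot.

Request:
drive_tool:
  rows:
    - [0, 0, 5.9, 0, 0, 0, 0]
    - [0, 0, 5.9, 0, 0, 0, 0]
    - [0, 0, 5.9, 0, 0, 0, 0]
    - [0, 0, 5.9, 0, 0, 0, 0]
    - [0, 0, 5.9, 0, 0, 0, 0]
    - [0, 0, 5.9, 0, 0, 0, 0]
    - [0, 0, 5.9, 0, 0, 0, 0]
    - [0, 0, 5.9, 0, 0, 0, 0]

```text
time: 5.68
tool_pos: [0.5611, 0.1913, 0.2069]
tcp_rot: [-2.702, -1.6, 0.006]
wrist_force: [-0.6, -0.4, -1.1]
width: 0.172
grip_force: 51.5
```

Request:
drive_tool:
  rows:
    - [0, 0, 0, -0.0304, 0.0078, 0, 0]
    - [0, 0, 0, -0.0304, 0.0078, 0, 0]
    - [0, 0, 0, -0.0304, 0.0078, 0, 0]
    - [0, 0, 0, -0.0304, 0.0078, 0, 0]
    - [0, 0, 0, -0.0304, 0.0078, 0, 0]
    - [0, 0, 0, -0.0304, 0.0078, 0, 0]
    - [0, 0, 0, -0.0304, 0.0078, 0, 0]
    - [0, 0, 0, -0.0304, 0.0078, 0, 0]

```text
time: 6.35
tool_pos: [0.4996, -0.053, 0.2073]
tcp_rot: [-2.697, -1.607, 0.004]
wrist_force: [0.7, -0.5, -0.9]
width: 0.165
grip_force: 51.5
```

Request:
drive_tool:
  rows:
    - [0, 0, 0, 0, 0, 0, 0]
    - [0, 0, 0, 0, 0, 0, 0]

```text
time: 6.52
tool_pos: [0.5001, -0.053, 0.2076]
tcp_rot: [-2.7, -1.602, 0.004]
wrist_force: [0.5, 1.0, -0.7]
width: 0.164
grip_force: 51.5
```

```bash
python3 - <<'E'
from h import *
ss=[]
for i in range(3):
    s,p,T=wrist();ss.append(delta(s,[.501,-.052,.0904]))
print(np.round(ss,4),s["tcp_rot"])
im=p["color"][:,:,::-1].copy()
y=np.deg2rad(61.6);ey=np.array([np.cos(y),np.sin(y),0]);ex=np.array([ey[1],-ey[0],0]);c=np.array([.501,-.052,.07])
for w,l in((.013,.030),(.031,.045)):
    q=[c+a*w*ex+b*l*ey for a,b in((1,1),(1,-1),(-1,-1),(-1,1))]
    cv2.polylines(im,[proj(p,np.array(q),T).round().astype(int)],True,(0,255,0),1)
# predicted blade bottom, from the tool pose
R=Ro.from_rotvec(s["tcp_rot"]).as_matrix()
q=[s["tool_pos"]+R@[b*.015,a*.0025,.0204+.048] for a,b in((1,1),(1,-1),(-1,-1),(-1,1))]
cv2.polylines(im,[proj(p,np.array(q),T).round().astype(int)],True,(0,0,255),1)
cv2.imwrite("pics/w2.png",im)
E
```

```text
[[ 0.0014  0.0007  0.1172]
 [ 0.0003  0.0008  0.1174]
 [-0.0005  0.0007  0.1178]] [-2.69778552e+00 -1.60626221e+00  1.93770077e-03]
```

View pics/w2.png

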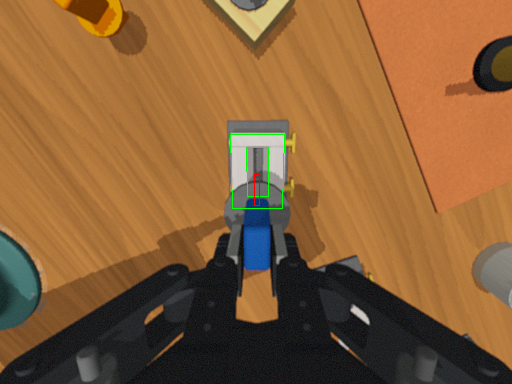

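The predicted mouth and mould outlines lie on the mould at (258,165) in the wrist view. The blade, in red, is aligned with the slot. Lowering.

Request:
drive_tool:
  rows:
    - [0, 0, 0, 0, 0.001, 0.015, 0]
    - [0, 0, 0, 0, 0, 0.015, 0]
    - [0, 0, 0, 0, 0, 0.015, 0]
    - [0, 0, 0, 0, 0, 0.015, 0]
    - [0, 0, 0, 0, 0, 0.015, 0]
    - [0, 0, 0, 0, 0, 0.012, 0]
    - [0, 0, 0, 0, 0, 0.01, 0]
    - [0, 0, 0, 0, 0, 0.008, 0]

```text
time: 7.33
tool_pos: [0.5021, -0.0515, 0.1031]
tcp_rot: [-2.697, -1.609, 0.001]
wrist_force: [0.2, -0.6, -0.9]
width: 0.17
grip_force: 51.5
```

Request:
drive_tool:
  rows:
    - [0, 0, 0, 0, 0, 0.003, 0]
    - [0, 0, 0, 0, 0, 0.002, 0]
    - [0, 0, 0, 0, 0, 0.002, 0]
    - [0, 0, 0, 0, 0, 0, 0]
    - [0, 0, 0, 0, 0, 0, 0]

```text
time: 7.75
tool_pos: [0.5029, -0.0525, 0.098]
tcp_rot: [2.698, 1.607, 0.001]
wrist_force: [-0.1, 0.1, -0.8]
width: 0.169
grip_force: 51.5
```

Request:
drive_tool:
  rows:
    - [0, 0, 0, 0, 0, 0.002, 0]
    - [0, 0, 0, 0, 0, 0.002, 0]
    - [0, 0, 0, 0, 0, 0.001, 0]
    - [0, 0, 0, 0, 0, 0, 0]

```text
time: 8.08
tool_pos: [0.5021, -0.0524, 0.0921]
tcp_rot: [-2.699, -1.608, 0.0]
wrist_force: [0.1, 0.5, -1.2]
width: 0.17
grip_force: 51.5
```

Request:
drive_tool:
  rows:
    - [0, 0, 0, 0, 0, 0.001, 0]
    - [0, 0, 0, 0, 0, 0, 0]

```text
time: 8.25
tool_pos: [0.5022, -0.0524, 0.0912]
tcp_rot: [-2.699, -1.608, 0.0]
wrist_force: [0.1, -0.0, -1.2]
width: 0.169
grip_force: 51.5
```

Request:
drive_tool:
  rows:
    - [0, 0, 0, 0, 0, 0.001, 0]
    - [0, 0, 0, 0, 0, 0, 0]

```text
time: 8.42
tool_pos: [0.5026, -0.0524, 0.0905]
tcp_rot: [2.699, 1.608, 0.0]
wrist_force: [-0.2, 0.7, -0.5]
width: 0.167
grip_force: 51.5
```

Not in contact yet; continuing in 1 mm steps until the force rises.

Request:
drive_tool:
  rows:
    - [0, 0, 0, 0, 0, 0.001, 0]
    - [0, 0, 0, 0, 0, 0, 0]

```text
time: 8.58
tool_pos: [0.5027, -0.0525, 0.0904]
tcp_rot: [2.699, 1.608, 0.001]
wrist_force: [-1.5, -0.0, 4.4]
width: 0.168
grip_force: 52.2
```

Request:
drive_tool:
  rows:
    - [0, 0, 0, 0, 0, 0.001, 0]
    - [0, 0, 0, 0, 0, 0, 0]

```text
time: 8.75
tool_pos: [0.5027, -0.0524, 0.0903]
tcp_rot: [2.699, 1.608, 0.0]
wrist_force: [-4.3, -0.1, 10.8]
width: 0.166
grip_force: 52.9
```

Contact is at the predicted height of 0.0904, so the collar is seated. Relieving the push, opening, and checking before withdrawing.

Request:
drive_tool:
  rows:
    - [0, 0, 0, 0, 0, -0.0015, 0]
    - [0, 0, 0, 0, 0, 0, 0.3]
    - [0, 0, 0, 0, 0, 0, 0.5]
    - [0, 0, 0, 0, 0, 0, 0.8]
    - [0, 0, 0, 0, 0, 0, 1]
    - [0, 0, 0, 0, 0, 0, 1]
    - [0, 0, 0, 0, 0, 0, 1]
    - [0, 0, 0, 0, 0, 0, 1]

```text
time: 9.42
tool_pos: [0.5023, -0.0523, 0.0897]
tcp_rot: [-2.699, -1.608, 0.0]
wrist_force: [-0.0, 0.1, -0.0]
width: 0.997
grip_force: 0.0
```

Request:
drive_tool:
  rows:
    - [0, 0, 0, 0, 0, -0.005, 1]
    - [0, 0, 0, 0, 0, -0.015, 1]
    - [0, 0, 0, 0, 0, -0.02, 1]
    - [0, 0, 0, 0, 0, -0.025, 1]
    - [0, 0, 0, 0, 0, -0.025, 1]
    - [0, 0, 0, 0, 0, -0.02, 1]
    - [0, 0, 0, 0, 0, -0.01, 1]
    - [0, 0, 0, 0, 0, 0, 1]

```text
time: 10.08
tool_pos: [0.5045, -0.0527, 0.2133]
tcp_rot: [2.696, 1.606, 0.007]
wrist_force: [0.3, 0.2, 0.7]
width: 1.0
grip_force: 0.0
```

```bash
python3 - <<'E'
from h import *
s,p,T=wrist();q=read_camera("scene");a=q["color"][100:280,180:420];print(s["tool_pos"],s["width"])
f=lambda z:cv2.resize(z,(400,300),interpolation=cv2.INTER_CUBIC)[:,:,::-1]
cv2.imwrite("pics/e1.png",np.hstack([f(p["color"]),f(a)]))
E
```

```text
[ 0.50445054 -0.05267583  0.21327681] 0.9998728565903067
```

View pics/e1.png

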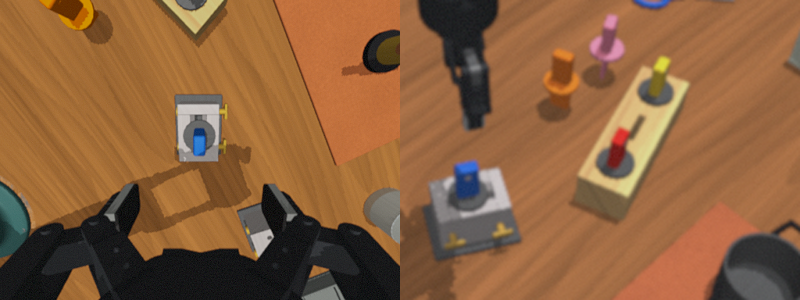

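The views show the blue gauge upright in the slot, with its collar on the mould and the gripper clear. Red and yellow stand in place, so I'm handing in.

```bash
python3 -c "
from workcell import workorder
print(workorder.finish_job())"
```

```text
the job is handed in; nothing more can be done
None
```

The blue gauge is in the sheet mould's slot with its collar seated on top and the gripper clear, red and yellow are still in the stand, and the job was handed in at about 10 s; no verdict came back.

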